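Unpin the print-room tool box and put the inking tools away

TASK

The printing class is over and the washed ink knives and scrapers lie on the newspaper. Draw both hasp pins out of their staples and put them in the white tray so they don't get lost, lift the lid off the tool box and lay it flat on the bench, handle up, then lay every tool flat in the box: one ink knife to a narrow lane, one scraper to a wide bay, all with the handles at the robot's end. Leave the box open so the tools can dry, and do not disturb the ink tin, the tape roll or the wood block.

Things in the scene. Friction and masses are not known exactly. Their poses are not given: they have to be found in the camera images.
- toolbox: Fixed plywood box, 218 long (x), 320 wide (y), walls 48 high, 9 thick, inner floor at z = 8. Origin: centre of its underside; its -x end faces the robot. Five lanes run along x. Dividers between them are 6 thick, 28 above the floor, like the 20 mm packing strips along the side walls cut away from x = -52 to +12 as a finger channel. Fingers opened to 40 mm there clear a tool in the next lane.
- lane_left (a point): Inside the box, floor level: centre of the left (+y) narrow knife lane, 38 wide, 200 long, at box y = +112 mm, running along the box's x. A tool lying in it has its handle's middle at about box x = -42 mm (10 mm of play either way).
- bay_left (a point): Inside the box, floor level: centre of the left (+y) wide scraper bay, 62 wide, 200 long, at box y = +56 mm, running along the box's x. A tool lying in it has its handle's middle at about box x = -42 mm (10 mm of play either way).
- lane_mid (a point): Inside the box, floor level: centre of the middle narrow knife lane, 38 wide, 200 long, at box y = 0 mm, running along the box's x. A tool lying in it has its handle's middle at about box x = -42 mm (10 mm of play either way).
- bay_right (a point): Inside the box, floor level: centre of the right (-y) wide scraper bay, 62 wide, 200 long, at box y = -56 mm, running along the box's x. A tool lying in it has its handle's middle at about box x = -42 mm (10 mm of play either way).
- lane_right (a point): Inside the box, floor level: centre of the right (-y) narrow knife lane, 38 wide, 200 long, at box y = -112 mm, running along the box's x. A tool lying in it has its handle's middle at about box x = -42 mm (10 mm of play either way).
- staple_front (a point): Centre of the eye of the steel staple at the robot's end of the box (box x = -127, y = 0, z = 66); eye 12 wide, its top at z = 79. The pin passes along the box's y.
- staple_rear (a point): Centre of the eye of the like staple at the far end (box x = +127, y = 0, z = 66). The pin passes along the box's y.
- pin_front: Front hasp pin, 40 g, lying level through its staple on the lid's hasp plate: steel shaft 8 diameter, square wooden grip 18 x 18 x 26 on one end. Origin on its axis at the staple; y along it: shaft y = -32 to +28, grip +28 to +54. Draw it straight along its own +y. The grip's axis is 9 mm above the lid's top face, 18 mm out from the lid's end edge: keep fingertips above the lid.
- pin_rear: Rear hasp pin, 40 g, lying level through its staple on the lid's hasp plate: steel shaft 8 diameter, square wooden grip 18 x 18 x 26 on one end. Origin on its axis at the staple; y along it: shaft y = -32 to +28, grip +28 to +54. Draw it straight along its own +y. The grip's axis is 9 mm above the lid's top face, 18 mm out from the lid's end edge: keep fingertips above the lid.
- lid: Loose lift-off lid, 9 mm plywood, 218 (x) by 320 (y), about 0.5 kg. Origin: centre of its underside; z up; on the box it is 48 above the bench. At the middle of each end a slotted steel hasp plate, 50 wide, reaches out to x = +-148, its slot 27 by 16 over the staple (20 by 6). Pins out, it lifts straight up, 25 mm to clear the staples. Clear bench for it: left (+y) of the box.
- lid_handle (a point): Middle of the lid's wooden bar handle, 41 above the lid's origin: bar 120 long along the lid's y, 18 wide (x), 16 high, with 24 mm of clear space under it between two feet.
- tray: White plastic tray, fixed, 120 x 120 and 22 high, walls and floor 4 thick, open on top. Origin: centre of its underside. It stands left (+y) and to the robot's side of the box.
- knife1: Long narrow ink knife, about 60 g: wooden handle 96 long, 18 wide, 16 thick; steel blade 20 wide, 2.6 thick, at the handle's mid-thickness, rounded tip 8 mm longer. Origin: middle of the handle; x axis runs from handle to blade (handle end x = -48, tip x = +132), z square to the blade. Grip across the handle at x = +20, near its balance. Both faces alike, either may be up. May be absent.
- knife2: Long narrow ink knife, about 60 g: wooden handle 96 long, 18 wide, 16 thick; steel blade 20 wide, 2.6 thick, at the handle's mid-thickness, rounded tip 8 mm longer. Origin: middle of the handle; x axis runs from handle to blade (handle end x = -48, tip x = +132), z square to the blade. Grip across the handle at x = +20, near its balance. Both faces alike, either may be up. May be absent.
- knife3: Long narrow ink knife, about 60 g: wooden handle 96 long, 18 wide, 16 thick; steel blade 20 wide, 2.6 thick, at the handle's mid-thickness, rounded tip 8 mm longer. Origin: middle of the handle; x axis runs from handle to blade (handle end x = -48, tip x = +132), z square to the blade. Grip across the handle at x = +20, near its balance. Both faces alike, either may be up. May be absent.
- scraper1: Wide ink scraper, about 90 g: wooden handle 96 long, 22 wide, 18 thick; steel blade 50 wide, 54 long, 2.6 thick, at the handle's mid-thickness. Origin: middle of the handle; x axis runs from handle to blade (handle end x = -48, tip x = +132), z square to the blade. Grip across the handle at x = +20, near its balance. Both faces alike, either may be up. May be absent.
- scraper2: Wide ink scraper, about 90 g: wooden handle 96 long, 22 wide, 18 thick; steel blade 50 wide, 54 long, 2.6 thick, at the handle's mid-thickness. Origin: middle of the handle; x axis runs from handle to blade (handle end x = -48, tip x = +132), z square to the blade. Grip across the handle at x = +20, near its balance. Both faces alike, either may be up. May be absent.
- ink_tin: Bystander: ink tin, 74 diameter, 65 high, beyond the tools; origin under its centre.
- tape_roll: Bystander: cardboard tape roll, 96 outer diameter, 25 high, beyond the box; origin under its centre.
- wood_block: Bystander: wooden block 60 x 80 x 20, beyond the box; origin under its centre.
Mind the look-alikes: they are no part of the job. Leave any yellow look-alike of the pin_rear alone. Leave any black look-alike of the knife1 alone.

How it is judged:
On the way, in this order (a step that is already met when the one before it is completed fails the run):
1. both pins are drawn clear of their staples (distance between pin_front and staple_front above 0.045 m and distance between pin_rear and staple_rear above 0.045 m), for 0.2 s.
2. the lid is off the box and lies flat on the bench, handle up (height (world z) of lid below 0.008 m and angle between lid's own z axis and vertical below 0.05 rad), for 0.2 s.
At the end, for the whole second after the job is handed in: Every tool flat on the box floor (within 6 mm, 0.2 rad), handle to the robot's end, each knife in its own narrow lane (14 mm), each scraper in its own wide bay (24 mm), handle middle 25-59 mm robot-side of the box centre; lid flat on the bench, handle up; both pins in the tray; all at rest (all of step 2 and x of knife1 in the frame of toolbox between -0.059 and -0.025 m and z of each of knife1, knife2, knife3 in the frame of toolbox below 0.022 m and angle between the x axis of each of knife1, knife2, knife3, scraper1, scraper2 and the x axis of toolbox, either way round below 0.2 rad and linear speed of each of knife1, knife2, knife3, scraper1, scraper2, lid below 0.02 m/s and (y of knife1 in the frame of toolbox between -0.126 and -0.098 m or y of knife1 in the frame of toolbox between -0.014 and 0.014 m or y of knife1 in the frame of toolbox between 0.098 and 0.126 m) and x of knife2 in the frame of toolbox between -0.059 and -0.025 m and (y of knife2 in the frame of toolbox between -0.126 and -0.098 m or y of knife2 in the frame of toolbox between -0.014 and 0.014 m or y of knife2 in the frame of toolbox between 0.098 and 0.126 m) and x of knife3 in the frame of toolbox between -0.059 and -0.025 m and (y of knife3 in the frame of toolbox between -0.126 and -0.098 m or y of knife3 in the frame of toolbox between -0.014 and 0.014 m or y of knife3 in the frame of toolbox between 0.098 and 0.126 m) and x of scraper1 in the frame of toolbox between -0.059 and -0.025 m and z of each of scraper1, scraper2 in the frame of toolbox below 0.023 m and (y of scraper1 in the frame of toolbox between -0.08 and -0.032 m or y of scraper1 in the frame of toolbox between 0.032 and 0.08 m) and x of scraper2 in the frame of toolbox between -0.059 and -0.025 m and (y of scraper2 in the frame of toolbox between -0.08 and -0.032 m or y of scraper2 in the frame of toolbox between 0.032 and 0.08 m) and distance between knife1 and knife2 above 0.07 m and distance between each of knife1, knife2 and knife3 above 0.07 m and distance between scraper1 and scraper2 above 0.07 m and x of pin_front in the frame of tray between -0.056 and 0.056 m and y of pin_front in the frame of tray between -0.056 and 0.056 m and height (world z) of each of pin_front, pin_rear below 0.035 m and linear speed of each of pin_front, pin_rear below 0.03 m/s and x of pin_rear in the frame of tray between -0.056 and 0.056 m and y of pin_rear in the frame of tray between -0.056 and 0.056 m); the robot touches nothing.
It fails at once if the ink tin is pushed more than 3 cm (distance of ink_tin from where it was at the start of the episode above 0.03 m).
It fails at once if the tape roll is pushed more than 3 cm (distance of tape_roll from where it was at the start of the episode above 0.03 m).
It fails at once if the wood block is pushed more than 3 cm (distance of wood_block from where it was at the start of the episode above 0.03 m).
Of knife1, knife2, knife3, scraper1, scraper2 only 3 to 5 are there at a start; the rules pass over those that are not, and their reading is None.
At some moment in a run one of knife1, knife2, knife3, scraper1, scraper2 may be knocked a few centimetres aside while the robot is not near it.
Once in a run the grip may slacken for a moment while it holds something.
It also fails if it takes over 210 s, if anything falls off the work surface, if the arm or the gripper's body presses on something with over 40 N, if the wrist force passes 120 N, or if a joint passes its speed limit or range.

ROBOT

A 6-joint arm with a two-finger parallel gripper is mounted at the origin on the work surface. World frame = base frame: x ahead of the robot, y to its left, z up, the work surface at z = 0. Lengths are in m, angles in rad, forces in N, time in s.
With the tool pointing down it reaches from about 0.275 to 0.75 m from the base axis. Payload 10.2 kg.
Tool frame: the origin (TCP) lies midway between the tips of the shut fingers; the grasp point (between the pads) lies 19 mm behind it (env.hold_point_z is the distance from the TCP to the grasp point, in m); z points along the fingers, y is the line along which they close (so a half turn about z gives the same grasp; the last joint's range is limited). The gripper opens to 85 mm and grips with 20 to 120 N. Pads are 22 mm wide; open, the fingers measure 114 mm over their backs; the gripper's body (76 mm by 85 mm) begins 54 mm behind the grasp point. The pads swing forward as they close: fully open they stand 13 mm farther back than shut.
Start: joints at [-1.443, 0.313, 1.498, -0, 1.331, -0.223], TCP at [0.18, -0.493, 0.231] pointing down, gripper open.
Joint ranges: [-2.94, 2.94], [-0.97, 2.17], [0.19, 2.56], [-1.23, 4.37], [0.02, 3.11], [-2.88, 2.88]. Speed limits (rad/s): [2.39, 2.39, 3.01, 3.14, 3.14, 3.14].

INTERFACE

Orientations are given as a unit quaternion [x, y, z, w].
In Python, from bench import env, kinematics, monitor, eyes, job gives the robot as it stands. The module is installed in compiled form; this text tells all that it offers. Calls block until the motion is done:
- env.reach(position, orientation): joint-space move of the TCP to a pose.
- env.movel(position, velocity=0.15, frame=None, guard=None): straight line of the TCP; frame=None keeps the orientation; velocity is the mean speed in m/s. With guard (N) it stops when the force on the tool has changed by that much, and returns True; else False.
- env.set_joints(angles): joint-space move.
- env.release() and env.close_gripper(effort=None): open the fingers fully, or close them until they stop; effort is the grip in N (None keeps the last).
- env.hold(seconds).
- kinematics.ik(position, orientation): joint angles nearest the present ones, or None.
- monitor.sense(): the state.
- eyes.grab_frame(name): name is "scene" or "top" or "wrist"; returns a dict with "frame" (384x512x3 uint8, red, green, blue), "mtx" (3x3 intrinsics, pixels), "view" (4x4, takes a point from world to camera coordinates). Camera axes: x right, y down, z forward; pixel columns grow to the right and rows downward; lengths in m; the calibration is good to about 2 mm. A picture is of the moment at which its call begins. There is no depth.
A pose or a line that the arm cannot do raises env.MotionError and nothing moves.
- job.hand_in(): hands the job in; it is judged then, once.
The state is a dict: "clock": time; "joints": joint angles; "qvel": joint speeds; "joint_efforts": joint torques, N m; "position": TCP position; "ee_rot": TCP orientation; "contact_force": force on the tool from outside, world axes, zero at the start; "ft_torque": the same for the moment, N m; "finger_gap": opening from 0.0 (shut) to 1.0 (fully open); "gripper_force": force on a finger pad.
Only numpy, scipy, OpenCV 4.12 (cv2) and the standard library are available. Lean on these libraries where they do the work, as an engineer would, in place of code of your own. Each camera call takes 0.05 s, during which the arm holds its last target. There are 200 camera calls.

## Working session

There is one attempt and no reset: what is moved stays moved. The work goes in short steps, each a Python script; the robot and the scene stay as the last script left them, time stands still between calls to the robot, and variables do not carry over. Pictures are saved under pics/ and viewed, at most 14 in all, crops included, and the job is handed in when it is done.

```bash
mkdir -p pics; ls; python3 - <<'E'
from bench import env,kinematics,monitor,eyes,job
import cv2,numpy as np
for n in("scene","top"):
    f=eyes.grab_frame(n); cv2.imwrite(f"pics/{n}0.png",cv2.resize(f["frame"][:,:,::-1],(800,600),interpolation=cv2.INTER_CUBIC))
    np.savez(f"{n}0.npz",**f); 
    print(n,f["mtx"].round(1).tolist(),f["view"].round(3).tolist())
s=monitor.sense();print(s["clock"],s["position"],s["ee_rot"],s["finger_gap"],env.hold_point_z)
E
```

```text
pics
scene [[398.6, 0.0, 257.6], [0.0, 398.6, 189.6], [0.0, 0.0, 1.0]] [[-0.843, 0.537, -0.005, 0.547], [0.393, 0.61, -0.688, -0.086], [-0.366, -0.583, -0.725, 1.297], [0.0, 0.0, 0.0, 1.0]]
top [[347.3, 0.0, 248.5], [0.0, 347.3, 188.8], [0.0, 0.0, 1.0]] [[0.026, -1.0, 0.006, -0.149], [-0.998, -0.027, -0.064, 0.555], [0.064, -0.004, -0.998, 1.114], [0.0, 0.0, 0.0, 1.0]]
0.1 [ 0.18038449 -0.49280414  0.23081133] [ 9.84656337e-01  1.74503842e-01  3.68745336e-05 -5.53537042e-04] 1.0008435820599597 0.0187
```

View pics/top0.png

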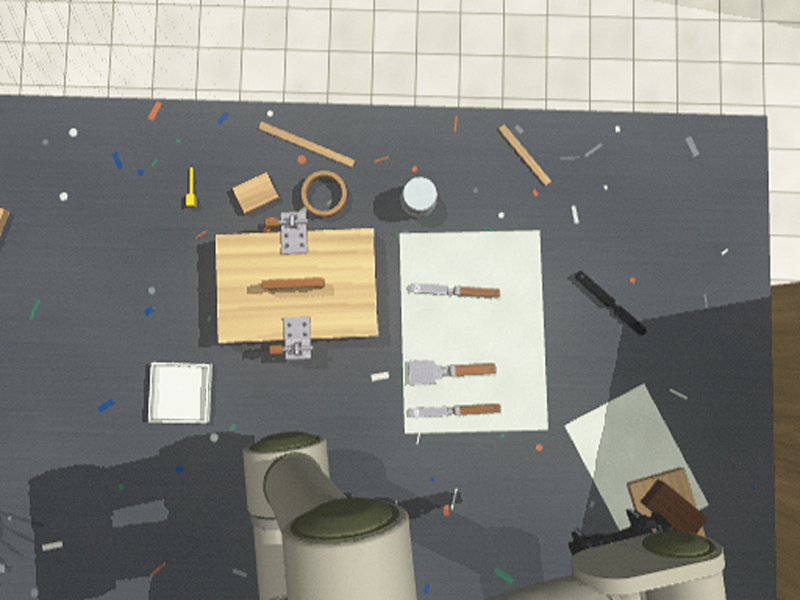

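View pics/scene0.png

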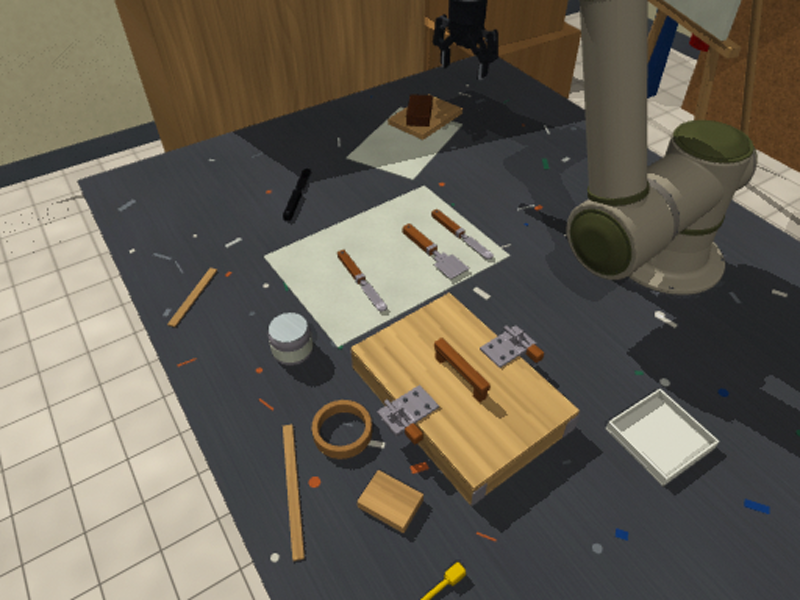

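The scene shows two knives and a scraper on the newspaper in the top view (about (455,292), (453,409) and (450,370)), with handles to −y. Pin candidates are the brown grips at (271,223) for the rear and (277,350) for the front. The yellow pin at (191,188) is a decoy. The black knife at (610,302) is also a decoy. The wood sticks at (305,143) and (525,155) aren't tools. The tray is at (180,393).

```bash
cat > h.py <<'E'
from bench import env,kinematics,monitor,eyes,job
import cv2,numpy as np
from scipy.spatial.transform import Rotation as R
def cast(f,px,z):
    px=np.atleast_2d(np.asarray(px,float)); V=f["view"]; Rm=V[:3,:3]; c=-Rm.T@V[:3,3]
    d=np.linalg.solve(f["mtx"],np.c_[px,np.ones(len(px))].T).T@Rm
    return c+d*((z-c[2])/d[:,2])[:,None]
def hsv(f): return cv2.cvtColor(f["frame"],cv2.COLOR_RGB2HSV)
def mask(f,lo,hi): return cv2.inRange(hsv(f),np.array(lo),np.array(hi))
def blobs(m,amin,amax=1e9):
    cs,_=cv2.findContours(m,cv2.RETR_EXTERNAL,cv2.CHAIN_APPROX_NONE)
    return [c[:,0,:] for c in cs if amin<=cv2.contourArea(c)<=amax]
def rect(pts):  # centre, long, short, yaw of long axis, in metres on a plane
    (c,(w,h),a)=cv2.minAreaRect((pts[:,:2]*1000).astype(np.float32)); a=np.radians(a)
    if w<h: w,h,a=h,w,a+np.pi/2
    return np.array(c)/1000,w,h,(a+np.pi/2)%np.pi-np.pi/2
def quat(yaw): # tool down; tool y (closing line) at angle yaw+90deg from world x => tool x along yaw
    return (R.from_euler('z',yaw)*R.from_euler('x',np.pi)).as_quat()
def snap(n,name,size=(800,600),crop=None):
    f=eyes.grab_frame(n); im=f["frame"][:,:,::-1]
    if crop: im=im[crop[1]:crop[3],crop[0]:crop[2]]
    cv2.imwrite(f"pics/{name}.png",cv2.resize(im,size,interpolation=cv2.INTER_CUBIC)); return f
def st():
    s=monitor.sense(); print("t%.1f"%s["clock"],s["position"].round(4),"gap%.3f"%s["finger_gap"],"F",np.round(s["contact_force"],1),"g%.0f"%s["gripper_force"]); return s
E
python3 - <<'E'
from h import *
f=dict(np.load("top0.npz"))
H=hsv(f)
for p in [(290,284),(271,223),(277,350),(480,293),(475,370),(300,300),(180,393),(470,250),(430,370)]:
    print(p,H[int(p[1]*.64),int(p[0]*.64)])
m=mask(f,(0,110,50),(13,255,215))
for b in blobs(m,8): print("brown",b.mean(0).round(1),cv2.contourArea(b),*[np.round(v,4) for v in rect(cast(f,b,.016))])
m=mask(f,(10,60,110),(25,190,255))
for b in blobs(m,2000): print("lid",*[np.round(v,4) for v in rect(cast(f,b,.057))])
m=mask(f,(0,0,190),(179,40,255))
for b in blobs(m,700): print("wht",b.mean(0).round(0),*[np.round(v,4) for v in rect(cast(f,b,.022))])
E
```

```text
(290, 284) [ 14 144 168]
(271, 223) [ 13 143 170]
(277, 350) [ 14 141 170]
(480, 293) [ 13 120 159]
(475, 370) [ 14 123 176]
(300, 300) [ 20  95 231]
(180, 393) [ 34   7 246]
(470, 250) [ 43  13 236]
(430, 370) [120   4 192]
brown [285.1 326.2] 11.5 [ 0.1236 -0.262 ] 18.725 6.3815 0.0194
brown [431.5 326.2] 487.0 [ 0.1306 -0.7345] 111.0371 59.461 0.8993
brown [306.9 261.6] 80.5 [ 0.3286 -0.329 ] 78.5443 14.6348 -1.4797
brown [304.8 236. ] 68.5 [ 0.4097 -0.318 ] 78.8591 18.0646 -1.4829
brown [175.4 222.4] 10.0 [0.4412 0.098 ] 25.8715 12.9138 -1.5447
brown [310.2 186.5] 12.0 [ 0.5715 -0.3367] 29.588 9.8382 -1.5441
brown [200.5 181.2] 12.0 [0.5799 0.0233] 22.9136 13.1213 -1.544
brown [173.5 141.1] 8.5 [0.7095 0.1181] 17.2336 16.9171 1.399
brown [192.7 101.5] 13.0 [0.8437 0.0591] 14.3477 14.1341 0.8079
brown [98.7 70.5] 30.0 [0.9403 0.3749] 39.1 11.6048 -0.4809
lid [0.5868 0.0544] 321.1072 250.0577 -1.5003
wht [438. 370.] [ 0.0044 -0.7246] 204.209 85.6805 -1.5472
wht [235. 364.] [ 0.0013 -0.1036] 124.109 120.0656 0.1535
wht [111. 253.] [0.3472 0.2897] 124.8162 120.6755 -1.5455
wht [301. 214.] [ 0.4805 -0.3106] 432.8124 293.7341 0.0504
wht [469.  61.] [ 0.9122 -0.8254] 613.8021 354.7359 -0.0028
wht [391.  35.] [ 1.0882 -0.5984] 244.4646 87.9218 0.0024
wht [200.  33.] [1.0679 0.0804] 1263.282 241.9508 -1.541
```

```bash
python3 - <<'E'
from h import *
f=dict(np.load("top0.npz"))
m=mask(f,(6,95,50),(16,255,225))
m[:, :]=m
for b in blobs(m,25):
    for z in ((.016,.075) if cv2.contourArea(b)<70 else (.016,.097)): print("brown",b.mean(0).round(1),cv2.contourArea(b),z,*[np.round(v,4) for v in rect(cast(f,b,z))])
m=cv2.morphologyEx(mask(f,(17,60,150),(25,190,255)),cv2.MORPH_OPEN,np.ones((5,5)))
for b in blobs(m,2000): print("lid",*[np.round(v,4) for v in rect(cast(f,b,.057))])
# go look over the box
print(env.reach([0.42,0.0,0.40],quat(0)))
st(); f=snap("wrist","w1"); np.savez("w1.npz",**f); V=f["view"]; print((-V[:3,:3].T@V[:3,3]).round(3),V[:3,:3].round(2).tolist(),f["mtx"][0,0])
E
```

```text
brown [432.3 326.1] 582.5 0.016 [ 0.1325 -0.7336] 117.6162 62.6875 0.9141
brown [432.3 326.1] 582.5 0.097 [ 0.1578 -0.6904] 109.2012 58.2024 0.9141
brown [306.8 261.5] 94.5 0.016 [ 0.3283 -0.3278] 81.0592 15.1144 -1.4837
brown [306.8 261.5] 94.5 0.097 [ 0.3396 -0.3136] 75.2598 14.033 -1.4837
brown [304.  236.1] 117.0 0.016 [ 0.4096 -0.3181] 79.0446 18.5186 -1.4866
brown [304.  236.1] 117.0 0.097 [ 0.415  -0.3046] 73.3892 17.1937 -1.4866
brown [176.1 223.1] 37.5 0.016 [0.4411 0.0979] 25.9154 19.3739 -1.5319
brown [176.1 223.1] 37.5 0.075 [0.4434 0.086 ] 24.5648 18.3642 -1.5319
brown [307.6 186.7] 78.0 0.016 [ 0.5709 -0.3252] 79.2695 14.9421 1.5349
brown [307.6 186.7] 78.0 0.097 [ 0.5648 -0.3112] 73.5981 13.8731 1.5349
brown [187.  181.1] 200.0 0.016 [0.5783 0.066 ] 127.5448 21.5794 -1.4851
brown [187.  181.1] 200.0 0.097 [0.5717 0.052 ] 118.4195 20.0354 -1.4851
brown [172.7 143.3] 46.5 0.016 [0.7013 0.118 ] 29.9208 26.2408 0.0275
brown [172.7 143.3] 46.5 0.075 [0.69   0.1051] 28.3616 24.8732 0.0274
brown [98.7 70.3] 34.5 0.016 [0.94   0.3755] 40.6409 12.5801 -0.4594
brown [98.7 70.3] 34.5 0.075 [0.9163 0.3492] 38.523 11.9245 -0.4594
lid [0.5721 0.0534] 319.7705 219.3617 -1.5012
False
t2.2 [ 0.4201 -0.0005  0.3997] gap1.001 F [ 0.1 -0.   0.4] g0
[ 0.499 -0.001  0.542] [[-0.0, -1.0, 0.0], [-0.95, 0.0, 0.31], [-0.31, 0.0, -0.95]] 271.9841862293052
```

View pics/w1.png

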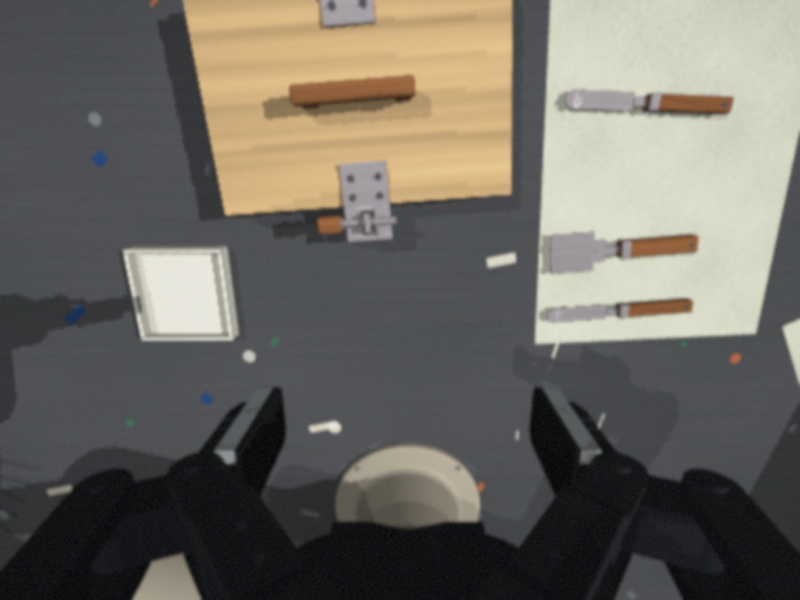

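No partial opening is available, so the tool releases will be planned around fully opened fingers. Next I refine the front pin from the wrist picture and look at the rear pin from close by.

```bash
cat >> h.py <<'E'
B=np.array([0.5721,0.0534]); BY=0.0696
def box(x,y): return B+R.from_euler('z',BY).as_matrix()[:2,:2]@np.array([x,y])
def pose(xy,z,yaw):
    "tool-down pose; picks the half-turn with the lesser last joint"
    best=None
    for k in (0,np.pi):
        j=kinematics.ik([*xy,z],quat(yaw+k))
        if j is not None and (best is None or abs(j[5])<abs(best[0][5])): best=(j,quat(yaw+k))
    if best is None: raise RuntimeError(("no ik",xy,z,yaw))
    return best[1]
E
python3 - <<'E'
from h import *
def brown(f):
    m=mask(f,(4,95,40),(16,255,225))
    for b in blobs(m,60):
        for z in (.016,.075,.097): print("brown",b.mean(0).round(0),cv2.contourArea(b),z,*[np.round(v,4) for v in rect(cast(f,b,z))])
f=dict(np.load("w1.npz")); brown(f)
print("pred front",box(-.127,.041),"rear",box(.127,.041))
t=dict(np.load("top0.npz"))
print("block/yellow pin ends",cast(t,np.array([(255,193),(191,168),(191,207)])*.64,.015).round(3))
env.reach([0.56,0.08,0.36],quat(0)); f=snap("wrist","w2"); np.savez("w2.npz",**f); brown(f)
m=cv2.morphologyEx(mask(f,(17,60,120),(25,190,255)),cv2.MORPH_OPEN,np.ones((5,5)))
for b in blobs(m,2000): print("lid",*[np.round(v,4) for v in rect(cast(f,b,.057))])
E
```

```text
brown [422. 196.] 246.5 0.016 [ 0.3294 -0.3293] 78.7808 16.0265 -1.4852
brown [422. 196.] 246.5 0.075 [ 0.3484 -0.2924] 69.9437 14.2288 -1.4852
brown [422. 196.] 246.5 0.097 [ 0.3555 -0.2787] 66.6485 13.5585 -1.4852
brown [424. 157.] 371.5 0.016 [ 0.4097 -0.3193] 79.6322 19.9858 -1.4917
brown [424. 157.] 371.5 0.075 [ 0.4197 -0.2835] 70.6995 17.7439 -1.4917
brown [424. 157.] 371.5 0.097 [ 0.4234 -0.2702] 67.3687 16.9079 -1.4917
brown [210. 143.] 151.5 0.016 [0.4364 0.0956] 30.0316 20.7673 1.5682
brown [210. 143.] 151.5 0.075 [0.4433 0.0848] 26.6628 18.4377 1.5682
brown [210. 143.] 151.5 0.097 [0.4459 0.0808] 25.4067 17.5691 1.5682
brown [445.  66.] 395.0 0.016 [ 0.57   -0.3255] 79.3176 15.9935 1.5682
brown [445.  66.] 395.0 0.075 [ 0.5619 -0.289 ] 70.4203 14.1994 1.5682
brown [445.  66.] 395.0 0.097 [ 0.559  -0.2755] 67.1027 13.5305 1.5682
brown [225.  58.] 1152.0 0.016 [0.5825 0.0608] 141.3524 28.1706 -1.4895
brown [225.  58.] 1152.0 0.075 [0.5731 0.0539] 125.4964 25.0106 -1.4895
brown [225.  58.] 1152.0 0.097 [0.5696 0.0513] 119.584 23.8323 -1.4895
pred front [0.44255618 0.08546867
[... 1140 characters left out ...]
 [ 0.582  -0.2584] 66.8764 13.0238 1.5243
brown [240.  69.] 326.5 0.016 [0.6992 0.1126] 42.0 27.5527 -1.4603
brown [240.  69.] 326.5 0.075 [0.6918 0.1085] 36.9063 24.2112 -1.4603
brown [240.  69.] 326.5 0.097 [0.689 0.107] 35.0069 22.9652 -1.4603
brown [219.  35.] 76.0 0.016 [0.7506 0.1433] 42.7001 21.6424 -0.3416
brown [219.  35.] 76.0 0.075 [0.737  0.1356] 37.5216 19.0177 -0.3416
brown [219.  35.] 76.0 0.097 [0.7319 0.1327] 35.5905 18.039 -0.3416
brown [307.  27.] 953.0 0.016 [0.7589 0.005 ] 96.4678 75.3522 1.569
brown [307.  27.] 953.0 0.075 [0.7443 0.014 ] 84.7684 66.2136 1.569
brown [307.  27.] 953.0 0.097 [0.7389 0.0174] 80.4058 62.806 1.569
lid [0.572  0.0518] 321.1851 219.264 -1.5018
```

View pics/w2.png

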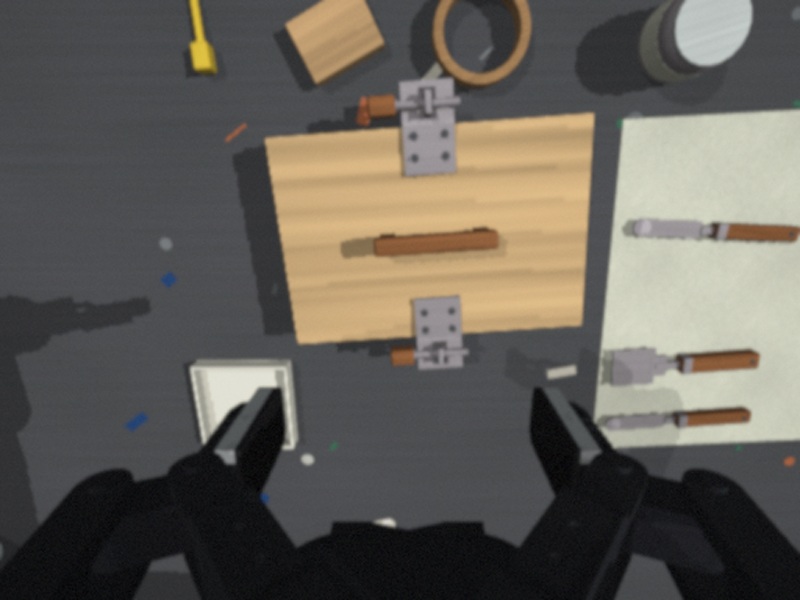

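The rear grip is at (381,106), a brown square on the hasp with orange litter beside it. The front grip is at (403,357). The yellow pin at (200,45) is separate. Drawing the front pin now.

```bash
sed -i 's/^B=.*/B=np.array([0.572,0.0526]); BY=0.0696/' h.py
cat >> h.py <<'E'
T=np.array([0.3472,0.2897])
def draw(xb):
    q=pose(box(xb,.041),.059,BY+np.pi/2)
    g=box(xb,.041); env.reach([*g,.14],q); env.movel([*g,.061],velocity=.08,guard=15); st()
    env.close_gripper(effort=40); s=st()
    e=box(xb,.041+.075); print("g",env.movel([*e,s["position"][2]],velocity=.06,guard=35)); st()
    env.movel([*e,.15],velocity=.12); return st(),q
def drop(dx):
    p=T+[dx,.030]; q=pose(p,.03,np.pi/2)
    env.reach([*p,.13],q); env.movel([*p,.034],velocity=.1,guard=15); st(); env.release(); env.hold(.3); env.movel([*p,.15],velocity=.2)
E
python3 - <<'E'
from h import *
env.release()
s,q=draw(-.127)
E
```

```text
t5.8 [0.4428 0.0847 0.0614] gap1.002 F [0.2 0.1 0. ] g0
t6.4 [0.4425 0.0847 0.0611] gap0.198 F [-0.9  0.2  2. ] g44
g False
t7.8 [0.4373 0.1592 0.0611] gap0.196 F [ 1.1 -0.2 -0.6] g44
t8.7 [0.4369 0.1594 0.1493] gap0.196 F [-0.5  0.5 -0.3] g44
```

```bash
python3 - <<'E'
from h import *
s=st(); q0=s["ee_rot"]; q1=pose(T+[.025,.03],.03,np.pi/2)
print(np.degrees((R.from_quat(q0).inv()*R.from_quat(q1)).magnitude()), s["joints"].round(2))
if (R.from_quat(q0).inv()*R.from_quat(q1)).magnitude()<.5:
    drop(.024); 
    s,q=draw(.127)
    print(np.degrees((R.from_quat(q).inv()*R.from_quat(q1)).magnitude()))
    f=snap("top","t1")
E
```

```text
t8.7 [0.4369 0.1594 0.1493] gap0.196 F [-0.5  0.5 -0.3] g44
3.984850793734987 [0.1  0.27 1.79 0.   1.09 0.03]
t10.5 [0.3716 0.3198 0.0345] gap0.193 F [0.4 0.8 0.8] g44
t14.8 [0.6962 0.1023 0.0617] gap1.002 F [-0.8 -0.2  0.4] g0
t15.4 [0.6958 0.1023 0.0611] gap0.198 F [-0.7 -0.2  1.2] g43
g False
t16.8 [0.6907 0.1768 0.0611] gap0.201 F [-0.   0.3 -0.1] g43
t17.7 [0.6903 0.1771 0.1489] gap0.193 F [-0.   0.3 -0.5] g43
3.987786254110524
```

View pics/t1.png

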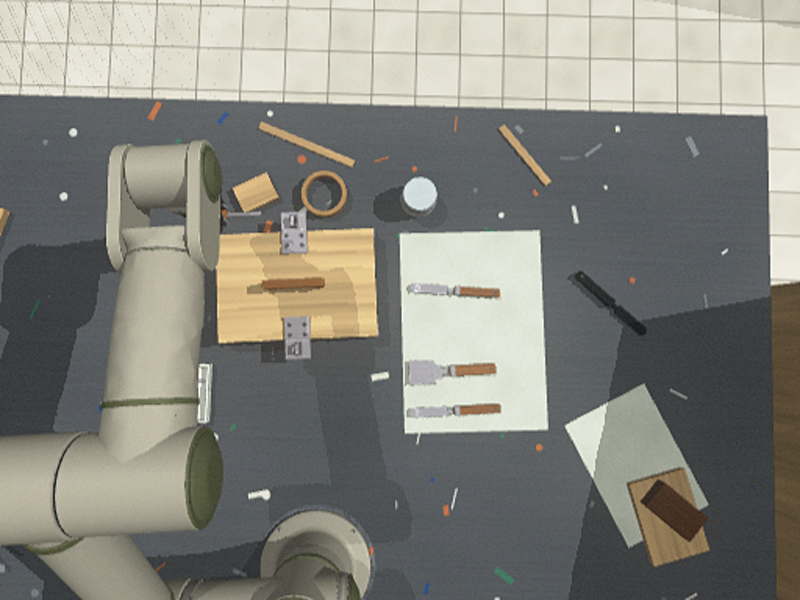

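The top view shows both staples empty at (293,222) and (296,348), with the rear pin in the fingers at (235,213). Next is the tray drop and a check.

```bash
python3 - <<'E'
from h import *
drop(-.024); st()
env.reach([.34,.2,.36],quat(0)); f=snap("wrist","w3",(800,600))
E
```

```text
t20.4 [0.3235 0.3199 0.0345] gap0.198 F [-0.5  0.2 -0.8] g43
t22.1 [0.3227 0.3194 0.149 ] gap0.999 F [-0.8  0.4 -0. ] g0
```

View pics/w3.png

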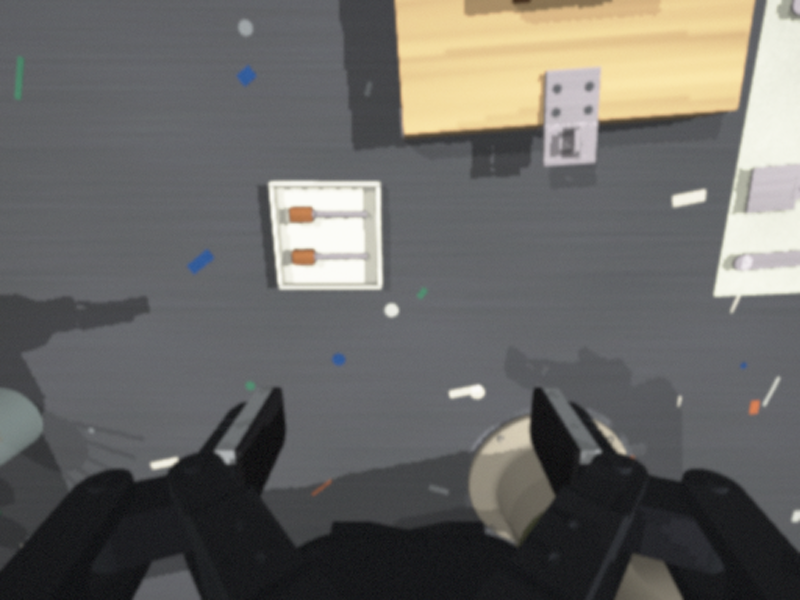

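Both pins lie in the tray (orange grips at (301,214) and (303,257)). Next the lid.

```bash
python3 - <<'E'
from h import *
h=box(0,0); q=pose(h,.072,BY+np.pi/2); d=np.array([.555,.415])
env.reach([*h,.17],q); env.movel([*h,.072],velocity=.1,guard=15); st()
env.close_gripper(effort=90); st()
env.movel([*h,.135],velocity=.06,guard=40); st()
env.movel([*h,.16],velocity=.1); m=box(0,0)
env.movel([*d,.16],velocity=.15); st()
env.movel([*d,.035],velocity=.1); st()
print(env.movel([*d,.022],velocity=.02,guard=8)); st()
E
```

```text
t26.1 [0.5724 0.0526 0.0727] gap1.000 F [-0.8  0.2 -0.2] g0
t26.8 [0.5722 0.0526 0.0723] gap0.193 F [-0.7  1.4  4.2] g89
t28.0 [0.5718 0.0526 0.1345] gap0.189 F [-0.3  0.3 -5.1] g88
t30.9 [0.5552 0.4146 0.1601] gap0.189 F [ 0.6  0.6 -6.2] g88
t32.3 [0.5554 0.4152 0.0359] gap0.191 F [ 0.8  0.1 -5.4] g88
True
t32.9 [0.5549 0.415  0.0244] gap0.197 F [-0.4  0.2  5.6] g89
```

Lid is on the bench. Release it and look at the box and the tools.

```bash
python3 - <<'E'
from h import *
env.release(); env.hold(.3); s=st(); p=s["position"]; env.movel([p[0],p[1],.2],velocity=.15)
env.reach([.42,-.13,.40],quat(0)); f=snap("wrist","w4"); np.savez("w4.npz",**f)
t=snap("top","t2"); np.savez("t2.npz",**t)
for nm,g in(("w",f),("t",t)):
    m=mask(g,(4,95,40),(16,255,225))
    for b in blobs(m,70): 
        c=rect(cast(g,b,.016))
        if c[0][1]<-.2 : print(nm,b.mean(0).round(0),cv2.contourArea(b),*[np.round(v,4) for v in c])
E
```

```text
t33.9 [0.554  0.4145 0.0227] gap1.000 F [-0.7  0.6 -0.1] g0
w [501. 280.] 220.0 [ 0.1212 -0.6734] 139.4798 46.1543 0.275
w [359. 197.] 243.5 [ 0.3294 -0.3289] 79.0425 15.9317 -1.4837
w [358. 157.] 368.5 [ 0.4097 -0.3192] 77.6819 20.0536 -1.4902
w [371.  67.] 405.5 [ 0.5696 -0.3256] 79.9991 16.2171 1.5291
t [431. 327.] 656.5 [ 0.1343 -0.7329] 121.7923 69.2934 0.8903
t [308. 262.] 85.5 [ 0.3287 -0.3323] 71.2122 15.9508 -1.5453
t [304. 236.] 117.0 [ 0.4095 -0.3181] 79.0446 18.7079 -1.4866
t [307. 187.] 88.5 [ 0.5708 -0.3252] 79.3166 15.0613 1.5308
```

View pics/w4.png

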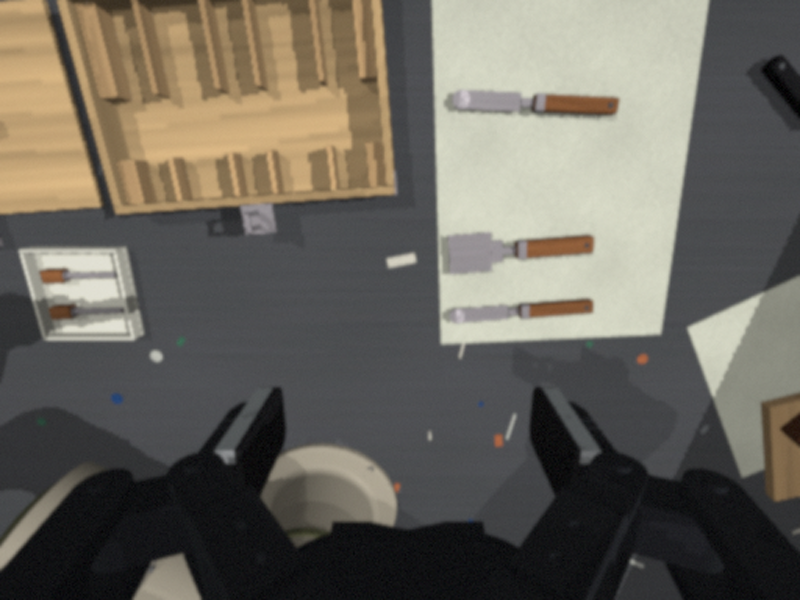

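View pics/t2.png

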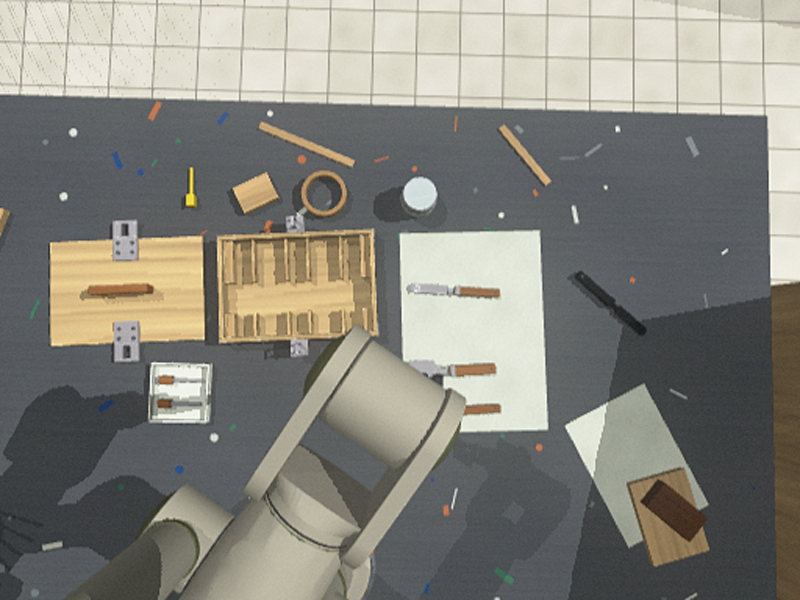

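The lid lies flat at (127,291) in the top view, clear of the box, tape, block and tray. Both pins are still in the tray. The tools are unmoved at (500,105), (520,250) and (520,311) in the wrist view. Picking the near knife for lane_mid.

```bash
cat >> h.py <<'E'
LOOK=[.42,-.13,.40]
def tools(look=True):
    if look: env.reach(LOOK,quat(0))
    f=eyes.grab_frame("wrist"); out=[]
    for b in blobs(mask(f,(4,95,40),(16,255,225)),120):
        c,w,h,a=rect(cast(f,b,.016))
        if -.5<c[1]<-.17 and 60<w<95: out.append((c,a if a>0 else a+np.pi,w,h))
    out.sort(key=lambda o:o[0][0])
    for o in out: print("tool",o[0].round(4),round(o[1],3),round(o[2]),round(o[3]))
    return out
def pick(tool,by,z=.008,effort=50):
    c,a=tool[:2]; g=c+.028*np.array([np.cos(a),np.sin(a)]); e=box(-.022,by); best=None
    for k in (0,np.pi,-np.pi):
        ja=kinematics.ik([*g,z],quat(a+k)); jb=kinematics.ik([*e,.05],quat(BY+k))
        if ja is None or jb is None: continue
        m=max(abs(ja[5]),abs(jb[5]))
        if best is None or m<best[0]: best=(m,k)
    k=best[1]; print("k",best)
    env.reach([*g,.12],quat(a+k)); env.movel([*g,z],velocity=.08,guard=12); st()
    env.close_gripper(effort=effort); st()
    env.movel([*g,.16],velocity=.12); st()
    env.reach([*e,.16],quat(BY+k)); st(); return e
E
python3 - <<'E'
from h import *
t=tools(); e=pick(t[0],-.003)
f=snap("wrist","w5")
E
```

```text
tool [ 0.3295 -0.3293] 1.65 79 16
tool [ 0.4097 -0.3186] 1.653 80 20
tool [ 0.5696 -0.3256] 1.53 80 16
k (np.float64(1.3762073259868384), 0)
t41.1 [ 0.3275 -0.3016  0.0084] gap0.997 F [-0.1 -0.5  0.4] g0
t41.7 [ 0.3274 -0.3014  0.0082] gap0.190 F [-0.5  1.8  5. ] g49
t43.1 [ 0.3271 -0.3011  0.1594] gap0.192 F [-0.5  0.5 -0.6] g49
t45.2 [0.5502 0.0476 0.1599] gap0.190 F [ 0.6  0.3 -1.4] g49
```

View pics/w5.png

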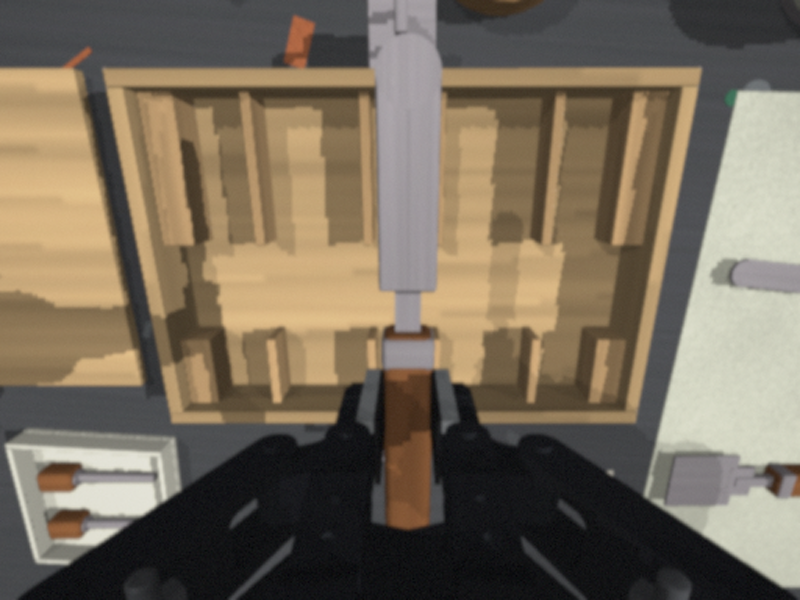

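The knife is held straight along the box, with the blade tip at (408,50) and the lane below it. Lowering.

```bash
cat >> h.py <<'E'
def place(e,zc,z,v=.06):
    env.movel([*e,zc],velocity=.1)
    print("touch",env.movel([*e,z],velocity=v,guard=7)); s=st()
    if s["position"][2]>z+.006: print("HIGH - stopped"); return
    env.release(); env.hold(.3); st(); env.movel([*e,.16],velocity=.15)
E
python3 - <<'E'
from h import *
place(box(-.022,-.003),.07,.0165)
f=snap("wrist","w6"); t=tools()
E
```

```text
touch True
t47.2 [0.5498 0.0481 0.0163] gap0.190 F [-0.2  0.6  4.4] g49
t48.2 [0.5491 0.0482 0.0156] gap1.001 F [ 0.7  0.2 -0.4] g0
tool [ 0.4099 -0.3193] 1.648 79 20
tool [ 0.5696 -0.3258] 1.527 80 16
```

View pics/w6.png

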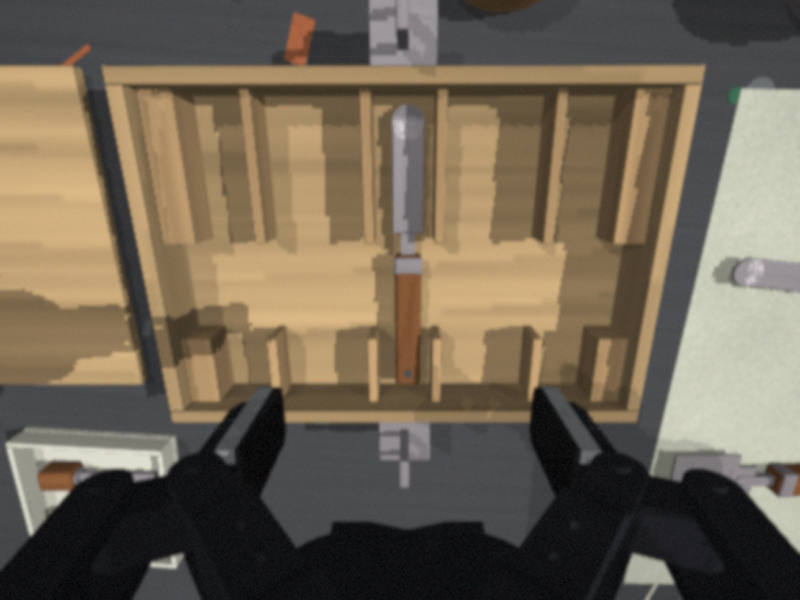

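The knife lies flat in lane_mid, with its tip at (408,110) and its handle end at (407,378). Next the scraper goes to bay_left.

```bash
python3 - <<'E'
from h import *
t=tools(); e=pick(t[0],.058,z=.010); place(e,.07,.021)
t=tools()
env.reach([*box(-.022,-.03),.2],quat(BY)); f=snap("wrist","w7")
E
```

```text
tool [ 0.4099 -0.3191] 1.648 78 20
tool [ 0.5696 -0.3256] 1.529 80 16
k (np.float64(1.4876792988045926), 0)
t54.2 [ 0.4079 -0.2914  0.0104] gap1.002 F [ 0.2 -0.8  0.5] g0
t54.8 [ 0.4079 -0.2913  0.0103] gap0.235 F [-0.2  0.7  4.8] g49
t56.2 [ 0.4075 -0.291   0.1593] gap0.235 F [-0.5  0.5 -0.8] g49
t58.2 [0.546  0.1085 0.1599] gap0.238 F [ 0.5  0.3 -0.6] g49
touch False
t60.3 [0.5463 0.1089 0.0214] gap0.243 F [ 0.2 -0.2 -0.8] g49
t61.2 [0.546  0.1089 0.021 ] gap1.000 F [ 0.2 -0.1 -0.8] g0
tool [ 0.5696 -0.3259] 1.533 80 16
```

View pics/w7.png

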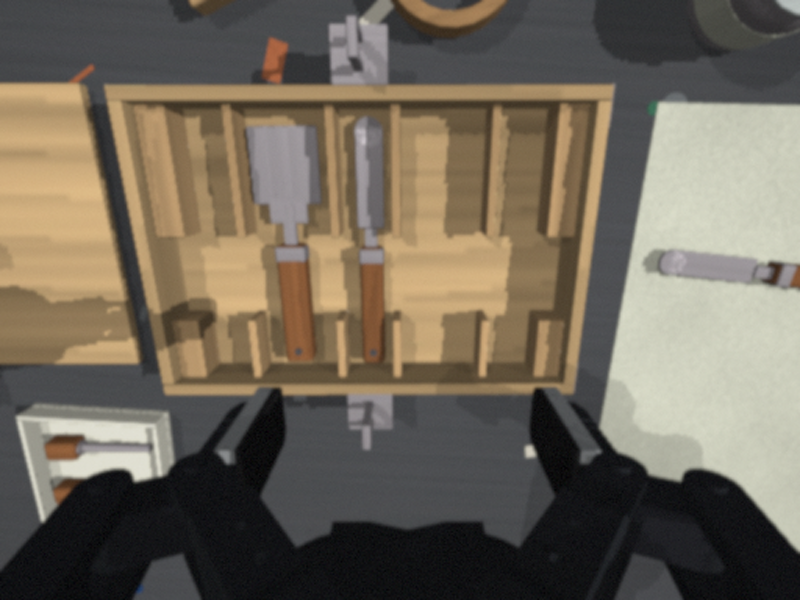

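The scraper lies in bay_left (blade at (283,165)), and the first knife is undisturbed. The last knife goes to lane_right. It is released with the tips just above the wall top, since the opening fingers would foul the side wall lower down.

```bash
python3 - <<'E'
from h import *
t=tools(); e=pick(t[0],-.108,z=.007)
place(e,.07,.049,v=.04)
env.reach([*box(-.022,-.03),.2],quat(BY)); f=snap("wrist","w8"); np.savez("w8.npz",**f)
for b in blobs(mask(f,(4,95,40),(16,255,225)),120):
    p=cast(f,b,.024)[:,:2]; c,w,h,a=rect(p); l=R.from_euler('z',-BY).as_matrix()[:2,:2]@(c-B); print("box frame",l.round(4),round(w),round(h),round(a-BY,3))
E
```

```text
tool [ 0.5696 -0.3258] 1.528 80 16
k (np.float64(1.190872412033702), 0)
t69.0 [ 0.571  -0.298   0.0075] gap1.001 F [ 1.   0.4 -0.4] g0
t69.6 [ 0.5709 -0.2979  0.0073] gap0.191 F [-0.4  0.7  2.9] g50
t71.0 [ 0.5705 -0.2976  0.1591] gap0.191 F [-0.   1.1 -0.4] g49
t72.6 [ 0.5576 -0.057   0.1599] gap0.193 F [0.2 0.2 0.5] g49
touch False
t74.4 [ 0.5576 -0.0567  0.049 ] gap0.191 F [ 0.5 -1.7 -0.9] g49
t75.3 [ 0.5576 -0.0566  0.049 ] gap1.000 F [-0.3 -0.5 -0.8] g0
box frame [-0.2181  0.282 ] 37 13 -0.816
box frame [-0.1739  0.2716] 35 21 -1.571
box frame [-0.0538 -0.0031] 85 19 -0.016
box frame [-0.051  -0.1058] 86 26 -0.054
box frame [-0.0522  0.0562] 91 27 0.015
box frame [0.127  0.0569] 26 13 -0.318
box frame [ 0.1505 -0.0589] 70 18 -1.571
```

View pics/w8.png

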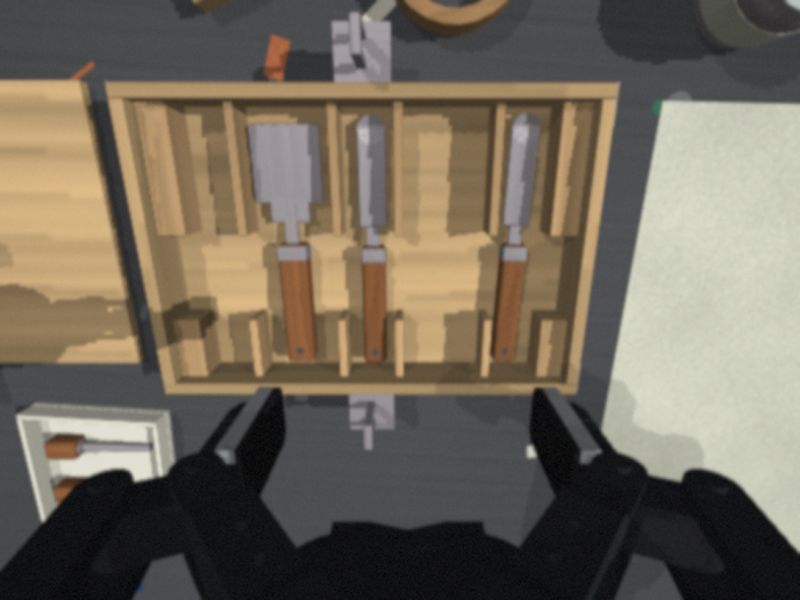

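All three tools lie flat in their lanes. In box coordinates they are at y ≈ −0.003, −0.106 and +0.056, with handle middles at x ≈ −0.045. The pins are in the tray and the lid is on the bench.

```bash
python3 - <<'E'
from h import *
env.hold(.5); print(job.hand_in()); st()
E
```

```text
the job is handed in; nothing more can be done
None
the job is handed in; nothing more can be done
```

I handed the job in at about 79 s, and no verdict came back: both pins are in the tray, the lid lies flat on the bench with its handle up, two knives and one scraper (all the tools there were) lie in their lanes with handles towards the robot, and nothing else was touched.

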